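# Nest the tapered beakers on the round board

### The job

Clear the worktop by nesting the three white tapered beakers. First take the garlic bulb off the shortest beaker and set it in the shallow white dish; then stand the tallest beaker on the round wooden board, lower the middle-height beaker into it, and last the shortest into the middle one. Lower each beaker upright and let it go just as its sides come to rest on the taper: never press or drop it in, or the set wedges tight. Leave the artichokes, salt shaker and teaspoon where they are.

Things in the scene. Friction and masses are not known exactly. Their poses are not given: they have to be found in the camera images.
- tall_beaker: Tallest of three tapered beakers, 105 mm high, base 37 mm diameter, about 0.2 kg. White stoneware, open at the top, round, no handle, straight sides: rim 58 mm outside diameter, wall 4 mm (mouth 50 mm inside), outside radius shrinking by 1 mm per 10 mm downwards (same taper inside and out, floor 6 mm thick). Origin: centre of the underside, z up. Loose; which beaker stands where varies.
- tall_beaker_rim (a point): Centre of the tall beaker's mouth, level with its rim, 105 mm above its underside.
- middle_beaker: Middle beaker, 85 mm high, base 41 mm diameter, about 0.17 kg; same rim, wall and taper as the tall one. Origin: centre of the underside, z up. Hanging freely on the taper in another beaker, its rim stands 40 mm above the other's rim, and it does not reach the floor inside; lowered 1 mm off centre, its side touches about 10 mm earlier.
- middle_beaker_rim (a point): Centre of the middle beaker's mouth, level with its rim, 85 mm above its underside.
- short_beaker: Shortest beaker, 65 mm high, base 45 mm diameter, about 0.14 kg; same rim, wall and taper. The garlic sits in its mouth at the start. Origin: centre of the underside, z up. Nested, its rim too stands 40 mm above the rim of the beaker it hangs in.
- short_beaker_rim (a point): Centre of the short beaker's mouth, level with its rim, 65 mm above its underside.
- garlic: Pale garlic bulb, 56 mm across and 56 mm high, about 35 g, rigid. Origin: centre of its flat underside (38 mm across), z towards the stem. Widest 18 to 28 mm above the underside, tapering to a thin stem. At the start it rests stem up in the mouth of the short beaker with its underside about 11 mm below the rim, sometimes a few degrees askew.
- dish: Shallow white stoneware dish, 96 mm across, rim 18 mm high, flat inner floor about 66 mm across and 5 mm above the worktop, sides flaring outwards; fixed. Origin: centre of the underside.
- round_board: Low round wooden board, 90 mm across and 12 mm high, flat top; fixed. Origin: centre of the underside, on the worktop.
- artichoke_left: Green artichoke, 72 x 68 x 69 mm high, bystander at the back left. Origin: centre of the underside.
- artichoke_right: Green artichoke, 67 x 71 x 69 mm high, fixed bystander at the back. Origin: centre of the underside.
- salt_shaker: Glass salt shaker, 44 mm across, 90 mm high, bystander at the back right. Origin: centre of the underside.
- teaspoon: Metal teaspoon, 132 x 28 x 11 mm, lying flat, bystander beyond the dish. Origin: middle of its length, underside; x along it.

How it is judged:
By the outcome, as a careful person would: the job done as asked, in the order asked, and still so for the second after the job is handed in, with the robot touching nothing.
It also fails if it takes over 72 s, if anything falls off the work surface, if the arm or the gripper's body presses on something with over 40 N, if the wrist force passes 120 N, or if a joint passes its speed limit or range.

### The arm

A 7-joint arm with a two-finger parallel gripper is mounted at the origin on a cart in front of the work surface, level with it; the furniture and walls round the work are solid. World frame = base frame: x ahead of the robot, y to its left, z up, the work surface at z = 0. Lengths are in m, angles in rad, forces in N, time in s.
With the tool pointing down it reaches from about 0.35 to 0.9 m from the base axis. Payload 8.1 kg.
Tool frame: the origin (TCP) lies where the fingers leave the gripper's body, on its centre line; the fingertips stand 66 mm ahead of it and the grasp point (between the pads) lies 47 mm ahead of it; z points along the fingers, y is the line along which they close (so a half turn about z gives the same grasp; the last joint's range is limited). The gripper opens to 92 mm and grips with 3 to 60 N. Pads are 19 mm wide; open, the fingers measure 130 mm over their backs; the gripper's body (75 mm by 190 mm) begins 47 mm behind the grasp point.
Start: joints at [-1.291, 0.434, 0.025, 1.573, -0.012, 1.134, -0.075], TCP at [0.233, 0.58, 0.292] pointing down, gripper open.
Joint ranges: [-2.62, 2.62], [-0.44, 2.09], [-1.27, 1.32], [0.08, 2.57], [-1.32, 4.46], [0.12, 2], [-2.74, 2.74]. Speed limits (rad/s): [2.22, 2.22, 3.01, 3.01, 3.14, 3.14, 3.14].

### API

Orientations are given as a rotation vector (axis times angle).
In Python, from cell import arm gives the robot as it stands.
- The arm moves only by the tool send_rows, never from a script. Its argument "motion" is text: rows parted by semicolons, each of 7 numbers parted by spaces: the closure, from 0 (fully open) to 1 (shut), then the shift along the world's x, y, z in m, then the turn, a rotation vector about the world's x, y, z in degrees. A call has 1 to 5 rows; each row shifts and turns the commanded pose from where the row before left it; what a row does not reach is not made up. A row lasts 1/8 s, in which the tool goes at most 62.5 mm and 10.7 degrees, less where a joint would pass 70% of its speed; a pose out of reach is approached as far as the arm can. A call is refused whole if a number of a shift passes 0.0625 or a number of a turn 10.7, either way. A call with a gripper value outside its range is refused whole. The fingers move at their own pace and stop on an object; "force" is the grip in N (left out, the last holds). Time passes only in rows, so rows that do not move let the fingers close. It gives the time, the measured TCP pose, the force, the opening and the grip force at its end, in the units of the state.
- arm.observe(): the state, without advancing time (a new reading comes with each control period).
- arm.get_image(name): name is "scene" or "top" or "wrist"; returns (picture, depth): 384x512x3 uint8, blue, green, red; 384x512 float32, m along the optical axis (not along the pixel's ray), 0 where there is no reading.
- arm.camera_model(name): a dict with "fx", "fy", "cx", "cy" (pixels), "D" ([k1, k2, p1, p2, k3] as OpenCV has them; the pictures are not rectified), "view" (4x4, takes a point from world to camera coordinates). Camera axes: x right, y down, z forward; pixel columns grow to the right and rows downward; lengths in m; the calibration is good to about 2 mm. A picture is of the moment at which its call begins: read the wrist's pose just before it. camera_model takes no time and is no camera call; for the wrist camera it gives the pose at the moment of the call.
- arm.sign_off(): hands the job in; it is judged then, once.
The state is a dict: "clock": time; "joints": joint angles; "dq": joint speeds; "joint_efforts": joint torques, N m; "position": TCP position; "ee_rot": TCP orientation; "force": force on the tool from outside, world axes, zero at the start; "ft_torque": the same for the moment, N m; "width": opening from 0.0 (shut) to 1.0 (fully open); "gripper_force": force on a finger pad.
Only numpy, scipy, OpenCV 4.12 (cv2) and the standard library are available. Lean on these libraries where they do the work, as an engineer would, in place of code of your own. Each camera call takes 0.05 s, during which the arm holds its last target. There are 200 camera calls.

## Working session

There is one attempt and no reset: what is moved stays moved. The work goes in short steps, Python scripts to look and compute and a tool call to move; the robot and the scene stay as the last step left them, time stands still between calls to the robot, and variables do not carry over. Pictures are saved under pics/ and viewed, at most 10 in all, crops included, and the job is handed in when it is done.

Besides the shell and the picture viewer there is one more tool, called after "Call:" by a JSON object that holds its "fn" and its "kwargs". send_rows: Moves the arm, as the interface text tells. Its arguments: {"type":"object","properties":{"motion":{"type":"string"},"force":{"type":"number"}},"required":["motion"]}

```bash
mkdir -p pics; ls; python3 - <<'E'
from cell import arm
import cv2,numpy as np
s=arm.observe(); print({k:np.round(v,3).tolist() for k,v in s.items()})
ims=[]
for n in("scene","top"):
    p,d=arm.get_image(n); np.savez(f"pics/{n}0.npz",p=p,d=d); cv2.imwrite(f"pics/{n}0.png",p)
    m=arm.camera_model(n); print(n,{k:np.round(v,3).tolist() for k,v in m.items()},(d>0).mean())
E
```

```text
pics
{'clock': 0.0, 'joints': [-1.291, 0.435, 0.025, 1.574, -0.012, 1.134, -0.075], 'dq': [0.0, 0.001, 0.003, -0.001, -0.0, 0.001, -0.001], 'joint_efforts': [-0.0, -66.785, 0.984, -31.446, -0.061, 0.043, 0.0], 'position': [0.233, 0.579, 0.291], 'ee_rot': [-0.598, -3.084, 0.003], 'force': [-0.385, 0.659, 0.524], 'ft_torque': [0.04, 0.082, -0.037], 'gripper_force': 0.0, 'width': 1.003}
scene {'fx': 420.638, 'fy': 420.638, 'cx': 253.401, 'cy': 189.808, 'D': [-0.152, 0.0, 0.0, 0.0, 0.0], 'view': [[-0.988, -0.154, 0.007, 0.551], [-0.125, 0.772, -0.623, 0.064], [0.091, -0.617, -0.782, 0.956], [0.0, 0.0, 0.0, 1.0]]} 0.9957427978515625
top {'fx': 360.729, 'fy': 360.729, 'cx': 253.662, 'cy': 200.435, 'D': [-0.049, 0.0, 0.0, 0.0, 0.0], 'view': [[-0.011, -1.0, -0.007, 0.082], [-0.985, 0.012, -0.17, 0.556], [0.17, 0.005, -0.985, 0.919], [0.0, 0.0, 0.0, 1.0]]} 0.99615478515625
```

View pics/scene0.png

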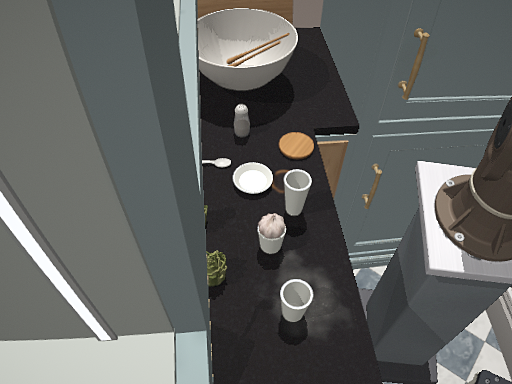

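View pics/top0.png

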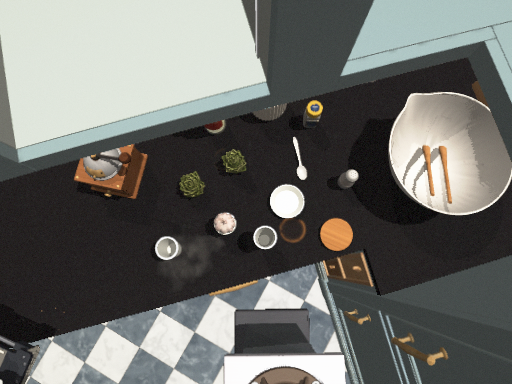

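The top view shows the beakers at (167,248), (224,223) with the garlic, and (265,237). The dish is at (288,201), the board at (337,235), and there is a flat ring stain at (292,230). In the scene view the tall beaker is at (297,190), the garlic at (271,230), the middle beaker at (296,300), the dish at (253,178) and the board at (296,145).

```bash
cat >h.py <<'E'
import cv2,numpy as np
from scipy.optimize import least_squares
def rays(m,uv):
    K=np.array([[m["fx"],0,m["cx"]],[0,m["fy"],m["cy"]],[0,0,1.]])
    n=cv2.undistortPoints(np.float64(uv).reshape(-1,1,2),K,np.array(m["D"],float))[:,0]
    V=np.array(m["view"]);R,t=V[:3,:3],V[:3,3]
    return -R.T@t, np.c_[n,np.ones(len(n))]@R, n
def plane(m,uv,z):
    o,d,_=rays(m,uv); return o+d*((z-o[2])/d[:,2])[:,None]
def cloud(m,d):
    h,w=d.shape; u,v=np.meshgrid(np.arange(w),np.arange(h))
    o,r,_=rays(m,np.c_[u.ravel(),v.ravel()]); P=(o+r*d.ravel()[:,None]).reshape(h,w,3); P[d<=0]=np.nan; return P
def circ(xy):
    f=lambda p:np.hypot(xy[:,0]-p[0],xy[:,1]-p[1])-p[2]
    r=least_squares(f,[*xy.mean(0),.03],loss="soft_l1",f_scale=.001); return r.x, np.sqrt(np.mean(r.fun**2))
def cross(m1,a,m2,b):
    o1,d1,_=rays(m1,[a]);o2,d2,_=rays(m2,[b]);d1,d2=d1[0],d2[0]
    s=np.linalg.lstsq(np.c_[d1,-d2],o2-o1,rcond=None)[0]
    p,q=o1+s[0]*d1,o2+s[1]*d2; return (p+q)/2,np.linalg.norm(p-q)
E
python3 - <<'E'
from h import *
from cell import arm
np.set_printoptions(precision=4,suppress=True)
px={"tall":((265,237),(297,185)),"short":((224,223),(271,228)),"mid":((167,248),(296,297)),"dish":((288,201),(253,178)),"board":((337,235),(296,145))}
for c,n in enumerate(("top","scene")):
    z=np.load(f"pics/{n}0.npz");m=arm.camera_model(n);P=cloud(m,z["d"]);p=z["p"]
    tab=P[(np.abs(P[...,2])<.02)]; print(n,"table z",np.median(tab[:,2]),tab[:,2].std())
    hsv=cv2.cvtColor(p,cv2.COLOR_BGR2HSV)
    for k,v in px.items():
        u,w=v[c]; r=34
        M=np.zeros(p.shape[:2],bool);M[w-r:w+r,u-r:u+r]=1
        near=np.nanmedian(P[w-3:w+4,u-3:u+4].reshape(-1,3),0)
        M&=np.hypot(P[...,0]-near[0],P[...,1]-near[1])<.07
        M&=P[...,2]>.008
        lab=cv2.connectedComponents(M.astype(np.uint8))[1]
        l=np.bincount(lab[M]).argmax() if M.any() else 0
        Q=P[lab==l]; 
        zt=np.percentile(Q[:,2],[5,50,90,98])
        T=Q[np.abs(Q[:,2]-zt[3])<.006]
        cf=circ(T[:,:2]) if len(T)>5 else None
        print(n,k,"near",near,"z pct",zt,"circ",cf,len(T),"bb",Q.min(0),Q.max(0))
E
```

```text
top table z 0.000647226822262037 0.0036337644597399486
top tall near [0.462  0.0462 0.0061] z pct [0.0098 0.0835 0.1061 0.1078] circ (array([0.4548, 0.0501, 0.0268]), np.float64(0.0012412727600868512)) 117 bb [0.4279 0.0213 0.0082] [0.4825 0.0784 0.1096]
top short near [0.4918 0.1507 0.0975] z pct [0.0643 0.0883 0.0966 0.1032] circ (array([0.4953, 0.153 , 0.0059]), np.float64(0.0024801588227130614)) 30 bb [0.4667 0.1247 0.0081] [0.5227 0.1802 0.1114]
top mid near [0.4344 0.3146 0.0087] z pct [0.0139 0.0669 0.0864 0.0883] circ (array([0.4315, 0.2978, 0.0263]), np.float64(0.0014049882180416269)) 114 bb [0.4036 0.2704 0.0082] [0.4591 0.325  0.0892]
top dish near [ 0.5617 -0.0195  0.0052] z pct [0.0087 0.0148 0.0192 0.021 ] circ (array([ 0.5597, -0.0145,  0.0445]), np.float64(0.001960732299773806)) 199 bb [ 0.5146 -0.0605  0.0081] [0.6056 0.0312 0.0223]
top board near [ 0.4644 -0.1511  0.0124] z pct [0.0094 0.0121 0.0145 0.0157] circ (array([ 0.4669, -0.1486,  0.0318]), np.float64(0.010883465595615104)) 780 bb [ 0.4236 -0.1934  0.0081] [ 0.5115 -0.104   0.0174]
scene table z 0.0017259844
[... 358 characters left out ...]
(0.002849654454773217)) 67 bb [0.4687 0.1267 0.0081] [0.5249 0.1817 0.1094]
scene mid near [0.4314 0.2791 0.0315] z pct [0.0144 0.0627 0.0866 0.088 ] circ (array([0.434 , 0.299 , 0.0268]), np.float64(0.0013607619490474377)) 243 bb [0.4055 0.2696 0.0081] [0.4619 0.3276 0.0894]
scene dish near [ 0.5624 -0.0237  0.0069] z pct [0.0084 0.015  0.0204 0.0224] circ (array([ 0.5619, -0.0152,  0.0445]), np.float64(0.0020025179133014966)) 219 bb [ 0.5151 -0.0643  0.008 ] [0.6091 0.0327 0.0234]
scene board near [ 0.4695 -0.1443  0.0143] z pct [0.0103 0.0134 0.0153 0.0163] circ (array([ 0.4692, -0.1473,  0.0317]), np.float64(0.01085096799977118)) 660 bb [ 0.4251 -0.1931  0.008 ] [ 0.5139 -0.1022  0.0175]
```

Call:
{"fn": "send_rows", "kwargs": {"motion": "0 0.033 -0.053 -0.008 0 0 0;0 0.033 -0.053 -0.008 0 0 0;0 0.033 -0.053 -0.008 0 0 0;0 0.033 -0.053 -0.008 0 0 0;0 0.033 -0.053 -0.008 0 0 0", "force": 8}}

```text
clock: 0.72
position: [0.398, 0.3147, 0.2522]
ee_rot: [0.598, 3.084, -0.0]
force: [1.8, 0.3, -0.6]
width: 1.0
gripper_force: 0.0
```

Call:
{"fn": "send_rows", "kwargs": {"motion": "0 0.033 -0.053 -0.008 0 0 0;0 0.033 -0.053 -0.008 0 0 0;0 0.032 -0.055 -0.006 0 0 0;0 0 0 0 0 0 0;0 0 0 0 0 0 0"}}

```text
clock: 1.35
position: [0.4939, 0.1577, 0.2305]
ee_rot: [-0.599, -3.083, 0.0]
force: [0.6, 0.8, 0.1]
width: 1.0
gripper_force: 0.0
```

```bash
python3 - <<'E'
from cell import arm
from h import *
np.set_printoptions(precision=4,suppress=True)
s=arm.observe();m=arm.camera_model("wrist");p,d=arm.get_image("wrist")
print(s["position"],s["ee_rot"],s["clock"],s["joints"])
V=np.array(m["view"]);print("cam",-V[:3,:3].T@V[:3,3]);print(V[:3,:3])
np.savez("pics/w1.npz",p=p,d=d);cv2.imwrite("pics/w1.png",p)
P=cloud(m,d);Q=P[(P[...,2]>.068)&(P[...,2]<.14)&(np.hypot(P[...,0]-.4957,P[...,1]-.153)<.05)]
print(len(Q),Q.min(0),Q.max(0)); 
for a in (.068,.074,.080):
    T=Q[np.abs(Q[:,2]-a-.003)<.003]; print(a,len(T),circ(T[:,:2]) if len(T)>9 else 0)
t=cloud(arm.camera_model("top"),np.load("pics/top0.npz")["d"]); print("shaker",np.nanmedian(t[176:181,345:350].reshape(-1,3),0))
E
```

```text
[0.4939 0.1577 0.2305] [-0.5986 -3.0833  0.    ] 1.35 [-0.5529  0.3268  0.1807  1.9208 -0.0742  0.901   0.8518]
cam [0.4228 0.1866 0.3228]
[[ 0.3742  0.9274 -0.0001]
 [ 0.889  -0.3586  0.2848]
 [ 0.2641 -0.1067 -0.9586]]
2390 [0.4695 0.1248 0.0699] [0.5233 0.1798 0.1082]
0.068 35 (array([0.497 , 0.1518, 0.0261]), np.float64(0.0013471850513256296))
0.074 220 (array([0.4971, 0.1518, 0.0264]), np.float64(0.0013054258148483353))
0.08 550 (array([0.4965, 0.1521, 0.0232]), np.float64(0.001589181052118933))
shaker [ 0.6091 -0.1697  0.0792]
```

View pics/w1.png

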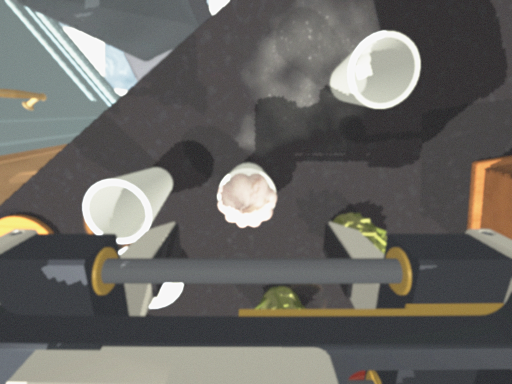

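The wrist view shows the garlic at (247,195), clear of the open fingers. The tall beaker's rim is at (118,210) and the middle's at (383,70).

Call:
{"fn": "send_rows", "kwargs": {"motion": "0 0.0013 -0.003 -0.03 0 0 0;0 0.0013 -0.003 -0.03 0 0 0;0 0 0 -0.02 0 0 0;0 0 0 -0.013 0 0 0;0 0 0 0 0 0 0"}}

```text
clock: 2.02
position: [0.496, 0.1525, 0.1373]
ee_rot: [-0.595, -3.083, 0.001]
force: [0.4, 0.5, 1.1]
width: 1.007
gripper_force: 0.0
```

Call:
{"fn": "send_rows", "kwargs": {"motion": "1 0 0 0 0 0 0;1 0 0 0 0 0 0;1 0 0 0 0 0 0;1 0 0 0 0 0 0;1 0 0 0 0 0 0"}}

```text
clock: 2.65
position: [0.4969, 0.1517, 0.138]
ee_rot: [0.598, 3.084, 0.001]
force: [0.6, 0.4, -0.5]
width: 0.577
gripper_force: 8.0
```

Call:
{"fn": "send_rows", "kwargs": {"motion": "1 0 0 0.02 0 0 0;1 0 0 0.04 0 0 0;1 0.004 -0.012 0.02 0 0 0;1 0.02 -0.05 0 0 0 0;1 0.02 -0.05 0 0 0 0"}}

```text
clock: 3.28
position: [0.5412, 0.0389, 0.2183]
ee_rot: [0.595, 3.084, 0.001]
force: [1.5, -0.3, -0.6]
width: 0.582
gripper_force: 8.0
```

Call:
{"fn": "send_rows", "kwargs": {"motion": "1 0.02 -0.05 0 0 0 0;1 0 -0.005 -0.03 0 0 0;1 0 0 -0.04 0 0 0;1 0 0 -0.025 0 0 0;1 0 0 0 0 0 0"}}

```text
clock: 3.9
position: [0.5594, -0.0155, 0.1211]
ee_rot: [-0.597, -3.08, 0.002]
force: [-0.4, 0.2, -0.4]
width: 0.582
gripper_force: 8.0
```

```bash
python3 - <<'E'
from cell import arm
from h import *
np.set_printoptions(precision=4,suppress=True)
s=arm.observe();p,d=arm.get_image("scene");p2,d2=arm.get_image("top");m=arm.camera_model("scene")
print(s["position"],s["force"],s["width"])
cv2.imwrite("pics/a2.png",np.hstack([cv2.resize(p[100:300,180:380],None,fx=2,fy=2),cv2.resize(p2[120:320,180:380],None,fx=2,fy=2)]))
E
```

```text
[ 0.5594 -0.0155  0.1211] [-0.365   0.2088 -0.4429] 0.5824721911672054
```

View pics/a2.png

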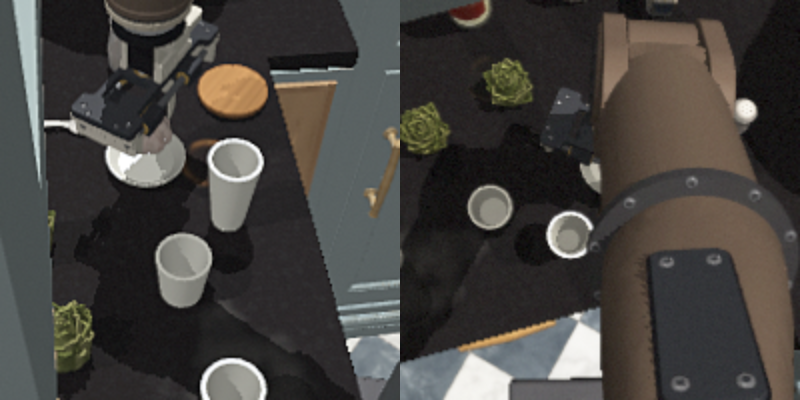

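The garlic hangs above the dish in both views, and the short beaker has stayed put (left half, (183,255)). I'll lower the garlic gently.

Call:
{"fn": "send_rows", "kwargs": {"motion": "1 0.001 0 -0.015 0 0 0;1 0 0 -0.01 0 0 0;1 0 0 -0.004 0 0 0;1 0 0 -0.001 0 0 0;1 0 0 0 0 0 0"}}

```text
clock: 4.62
position: [0.5619, -0.0154, 0.0929]
ee_rot: [0.598, 3.084, 0.0]
force: [-0.5, -0.4, -0.2]
width: 0.576
gripper_force: 8.0
```

Call:
{"fn": "send_rows", "kwargs": {"motion": "1 0 0 -0.002 0 0 0;1 0 0 -0.001 0 0 0;1 0 0 0 0 0 0"}}

```text
clock: 5.0
position: [0.562, -0.0152, 0.0904]
ee_rot: [0.598, 3.084, 0.001]
force: [-2.3, 0.8, 7.2]
width: 0.579
gripper_force: 8.0
```

Call:
{"fn": "send_rows", "kwargs": {"motion": "0.8 0 0 0.001 0 0 0;0.3 0 0 0 0 0 0;0 0 0 0 0 0 0;0 0 0 0.02 0 0 0;0 0 0 0.045 0 0 0"}}

```text
clock: 5.62
position: [0.5605, -0.0154, 0.1548]
ee_rot: [-0.597, -3.08, 0.002]
force: [-0.2, 0.7, 0.0]
width: 0.958
gripper_force: 0.0
```

Call:
{"fn": "send_rows", "kwargs": {"motion": "0 0 0 0.045 0 0 0;0 -0.035 0.022 0.02 0 0 0;0 -0.036 0.022 0 0 0 0;0 -0.035 0.022 0 0 0 0;0 0 0 0 0 0 0"}}

```text
clock: 6.25
position: [0.4534, 0.0521, 0.2207]
ee_rot: [-0.592, -3.084, -0.001]
force: [0.9, 0.0, -0.1]
width: 1.001
gripper_force: 0.0
```

```bash
cat >>h.py <<'E'
def blob(P,xy,z0,z1,r=.06):
    return P[(P[...,2]>z0)&(P[...,2]<z1)&(np.hypot(P[...,0]-xy[0],P[...,1]-xy[1])<r)]
def rim(P,xy,zr,r=.04):
    Q=blob(P,xy,zr-.004,zr+.006,r)
    if len(Q)<12: return None
    c,e=circ(Q[:,:2]); return c,e,len(Q),np.median(Q[:,2])
E
python3 - <<'E'
from cell import arm
from h import *
np.set_printoptions(precision=4,suppress=True)
print({k:arm.observe()[k] for k in("position","clock","force")})
for n in("wrist","scene","top"):
    m=arm.camera_model(n);p,d=arm.get_image(n);P=cloud(m,d);cv2.imwrite(f"pics/b_{n}.png",p)
    for k,xy,z in(("tall",(.4557,.05),.105),("mid",(.433,.298),.085),("short",(.496,.152),.065)): print(n,k,rim(P,xy,z))
    Q=blob(P,(.561,-.015),.026,.08); print("garlic",len(Q),Q.min(0) if len(Q) else 0,Q.max(0) if len(Q) else 0)
E
```

```text
{'position': array([0.4534, 0.0521, 0.2207]), 'clock': 6.25, 'force': array([ 0.8972,  0.0194, -0.063 ])}
wrist tall (array([0.4559, 0.049 , 0.0266]), np.float64(0.0012666652516451415), 1115, np.float64(0.10453947677419412))
wrist mid (array([0.4334, 0.2978, 0.0282]), np.float64(0.0013355511843145893), 526, np.float64(0.08411261241997096))
wrist short (array([0.4959, 0.1514, 0.0268]), np.float64(0.0012847799097764675), 876, np.float64(0.06445526836056209))
garlic 791 [ 0.5439 -0.0434  0.0261] [0.5855 0.0108 0.0613]
scene tall (array([0.457 , 0.0496, 0.0271]), np.float64(0.0012918281592177432), 128, np.float64(0.10591549365373587))
scene mid (array([0.4339, 0.2992, 0.0267]), np.float64(0.0013354107905826046), 266, np.float64(0.08619799648074367))
scene short (array([0.4968, 0.1531, 0.0269]), np.float64(0.0013420177286661405), 211, np.float64(0.06623594338226269))
garlic 358 [ 0.5345 -0.0411  0.0261] [0.5875 0.0125 0.0641]
top tall None
top mid (array([0.4315, 0.2978, 0.0263]), np.float64(0.0013535571410570046), 122, np.float64(0.08554233956512686))
top short (array([0.494 , 0.1517, 0.0277]), np.float64(0.0012361596329338797), 40, np.float64(0.06526484524221293))
garlic 0 0 0
```

View pics/b_wrist.png

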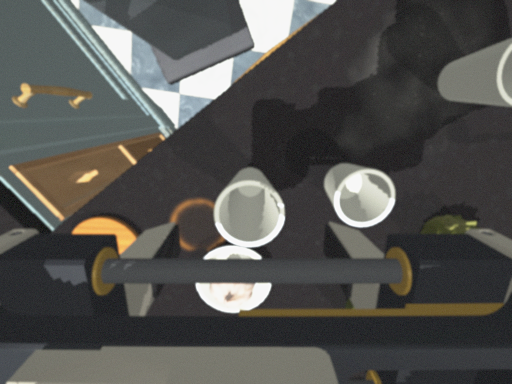

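The garlic sits upright in the dish (top at 0.061). The wrist and scene views agree on the tall rim at (0.456, 0.049), and in the wrist picture it lies at (250,212) between the fingers.

Call:
{"fn": "send_rows", "kwargs": {"motion": "0 0.0013 -0.0015 -0.03 0 0 0;0 0.0013 -0.0015 -0.03 0 0 0;0 0 0 -0.02 0 0 0;0 0 0 -0.01 0 0 0;0 0 0 0 0 0 0", "force": 20}}

```text
clock: 7.02
position: [0.4586, 0.0471, 0.1304]
ee_rot: [-0.599, -3.083, 0.001]
force: [-0.7, 0.1, 0.5]
width: 0.995
gripper_force: 0.0
```

Call:
{"fn": "send_rows", "kwargs": {"motion": "0.3 0 0 0 0 0 0;1 0 0 0 0 0 0;1 0 0 0 0 0 0;1 0 0 0 0 0 0;1 0 0 0 0 0 0"}}

```text
clock: 7.65
position: [0.4585, 0.0477, 0.131]
ee_rot: [0.598, 3.084, 0.0]
force: [0.6, -0.3, 3.1]
width: 0.613
gripper_force: 20.0
```

Call:
{"fn": "send_rows", "kwargs": {"motion": "1 0 0 0.005 0 0 0;1 0 0 0.02 0 0 0;1 0 0 0.02 0 0 0;1 0 0 0 0 0 0;1 0 0 0 0 0 0"}}

```text
clock: 8.28
position: [0.4579, 0.0476, 0.1753]
ee_rot: [-0.597, -3.084, 0.0]
force: [-0.5, -0.3, -1.5]
width: 0.611
gripper_force: 20.0
```

```bash
cat >>h.py <<'E'
def outline(P,xy,lo,hi,step=.01,r=.045):
    for z in np.arange(lo,hi,step):
        Q=blob(P,xy,z-.0025,z+.0025,r)
        if len(Q)>25: c,e=circ(Q[:,:2]); print("  z %.3f"%z,np.round(c,4),np.round(e,4),len(Q),Q[:,:2].min(0).round(4),Q[:,:2].max(0).round(4))
E
python3 - <<'E'
from cell import arm
from h import *
np.set_printoptions(precision=4,suppress=True)
s=arm.observe();print(s["position"],s["ee_rot"],s["width"],s["force"])
for n in("wrist","scene","top"):
    m=arm.camera_model(n);p,d=arm.get_image(n);P=cloud(m,d);cv2.imwrite(f"pics/c_{n}.png",p)
    print(n);outline(P,(.456,.049),.05,.16)
    Q=blob(P,(.4685,-.148),.006,.018); print("board",len(Q),Q.min(0) if len(Q) else 0,Q.max(0) if len(Q) else 0)
E
```

```text
[0.4579 0.0476 0.1753] [-0.5974 -3.0837  0.0003] 0.6113069132391789 [-0.4819 -0.2888 -1.5249]
wrist
  z 0.050 [0.4545 0.0493 0.0174] 0.0003 38 [0.4369 0.0392] [0.4718 0.0669]
  z 0.060 [0.4542 0.0495 0.0181] 0.0003 102 [0.4359 0.034 ] [0.4727 0.068 ]
  z 0.070 [0.4541 0.0494 0.019 ] 0.0004 156 [0.4349 0.0318] [0.4737 0.0674]
  z 0.080 [0.4541 0.0494 0.02  ] 0.0004 229 [0.4339 0.0299] [0.475  0.0699]
  z 0.090 [0.454  0.0494 0.0209] 0.0006 284 [0.4328 0.029 ] [0.4758 0.0707]
  z 0.100 [0.454  0.0494 0.0218] 0.0006 368 [0.4317 0.0282] [0.4771 0.0711]
  z 0.110 [0.4535 0.0495 0.0228] 0.003 338 [0.4307 0.0204] [0.477  0.0839]
  z 0.120 [0.4536 0.0498 0.0246] 0.0075 425 [0.4294 0.0113] [0.4742 0.0928]
  z 0.130 [0.454  0.0498 0.0261] 0.0072 596 [0.4285 0.011 ] [0.48   0.0931]
  z 0.140 [0.4535 0.0496 0.0268] 0.0056 1008 [0.4273 0.011 ] [0.4811 0.0925]
  z 0.150 [0.4552 0.0489 0.027 ] 0.0034 2136 [0.4268 0.0137] [0.4839 0.0897]
board 703 [ 0.4233 -0.194   0.006 ] [ 0.4722 -0.1139  0.0136]
scene
  z 0.080 [0.4561 0.0481 0.0219] 0.0007 27 [0.4354 0.0554] [0.4763 0.0715]
  z 0.150 [0.4564 0.0493 0.0276] 0.0016 65 [0.4271 0.0179] [0.4741 0.0693]
board 132 [ 0.4566 -0.1836  0.0062] [ 0.5238 -0.1051  0.0172]
top
board 854 [ 0.4236 -0.1931  0.0066] [ 0.5119 -0.104   0.0179]
```

Call:
{"fn": "send_rows", "kwargs": {"motion": "1 0.003 -0.03 0.01 0 0 0;1 0.003 -0.05 0 0 0 0;1 0.003 -0.05 0 0 0 0;1 0.003 -0.04 0 0 0 0;1 0.0015 -0.027 0 0 0 0"}}

```text
clock: 9.05
position: [0.4714, -0.1516, 0.1852]
ee_rot: [-0.601, -3.083, 0.001]
force: [-0.6, 0.6, -1.7]
width: 0.613
gripper_force: 20.0
```

Call:
{"fn": "send_rows", "kwargs": {"motion": "1 0 0 0 0 0 0;1 0 0 -0.015 0 0 0;1 0 0 -0.01 0 0 0;1 0 0 0 0 0 0"}}

```text
clock: 9.55
position: [0.4711, -0.1484, 0.1594]
ee_rot: [-0.595, -3.082, -0.0]
force: [-0.3, 0.1, -2.5]
width: 0.613
gripper_force: 20.0
```

```bash
python3 - <<'E'
from cell import arm
from h import *
np.set_printoptions(precision=4,suppress=True)
s=arm.observe();print(s["position"],s["ee_rot"],s["width"],s["force"])
for n in("wrist","scene"):
    m=arm.camera_model(n);p,d=arm.get_image(n);P=cloud(m,d);cv2.imwrite(f"pics/d_{n}.png",p)
    print(n);outline(P,(.4685,-.148),.03,.16,.02)
    Q=blob(P,(.4685,-.148),.006,.0165); print("board",len(Q),Q.min(0) if len(Q) else 0,Q.max(0) if len(Q) else 0)
E
```

```text
[ 0.4711 -0.1484  0.1594] [-0.5951 -3.0819 -0.0003] 0.6133733909541698 [-0.2775  0.076  -2.5476]
wrist
  z 0.050 [ 0.4665 -0.1463  0.0187] 0.0004 149 [ 0.4475 -0.1635] [ 0.4859 -0.1267]
  z 0.070 [ 0.4666 -0.1464  0.0205] 0.0005 245 [ 0.4457 -0.1661] [ 0.488  -0.1269]
  z 0.090 [ 0.4666 -0.1463  0.0223] 0.0006 368 [ 0.4438 -0.1684] [ 0.4898 -0.1242]
  z 0.110 [ 0.475  -0.1502  0.0334] 0.0071 458 [ 0.4419 -0.1859] [ 0.4852 -0.1039]
  z 0.130 [ 0.4669 -0.1465  0.027 ] 0.0042 1469 [ 0.44   -0.1834] [ 0.4974 -0.1052]
  z 0.150 [ 0.4723 -0.1486  0.0308] 0.0003 171 [ 0.4539 -0.1799] [ 0.4909 -0.1176]
board 3976 [ 0.4241 -0.1941  0.0062] [ 0.503  -0.1047  0.0143]
scene
  z 0.070 [ 0.4689 -0.1472  0.0224] 0.0012 28 [ 0.447  -0.1422] [ 0.4912 -0.121 ]
board 537 [ 0.425  -0.1861  0.006 ] [ 0.5199 -0.1032  0.0164]
```

View pics/d_scene.png

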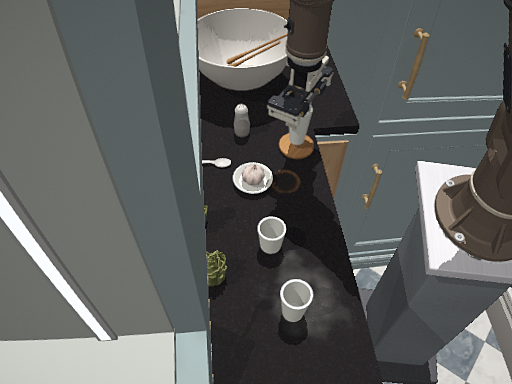

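The tall beaker hangs upright over the board (scene (298,135)), and the garlic is in the dish at (253,177). Now I'll lower it by feel.

Call:
{"fn": "send_rows", "kwargs": {"motion": "1 0 0 -0.008 0 0 0;1 0 0 -0.004 0 0 0;1 0 0 -0.002 0 0 0;1 0 0 0 0 0 0"}}

```text
clock: 10.15
position: [0.4718, -0.1494, 0.1467]
ee_rot: [-0.598, -3.084, -0.0]
force: [0.2, 0.7, -2.4]
width: 0.615
gripper_force: 20.0
```

Call:
{"fn": "send_rows", "kwargs": {"motion": "1 0 0 -0.001 0 0 0;1 0 0 0 0 0 0"}}

```text
clock: 10.4
position: [0.4719, -0.1494, 0.1458]
ee_rot: [0.598, 3.084, 0.0]
force: [-0.1, -0.4, -2.0]
width: 0.613
gripper_force: 20.0
```

Call:
{"fn": "send_rows", "kwargs": {"motion": "1 0 0 -0.001 0 0 0;1 0 0 0 0 0 0"}}

```text
clock: 10.65
position: [0.4718, -0.1494, 0.1447]
ee_rot: [-0.598, -3.084, -0.0]
force: [-0.1, 0.6, -3.1]
width: 0.615
gripper_force: 20.0
```

Call:
{"fn": "send_rows", "kwargs": {"motion": "1 0 0 -0.001 0 0 0;1 0 0 0 0 0 0"}}

```text
clock: 10.9
position: [0.4718, -0.1494, 0.1437]
ee_rot: [-0.598, -3.084, -0.0]
force: [-0.5, -0.3, -1.8]
width: 0.613
gripper_force: 20.0
```

Call:
{"fn": "send_rows", "kwargs": {"motion": "1 0 0 -0.0007 0 0 0;1 0 0 0 0 0 0"}}

```text
clock: 11.15
position: [0.4719, -0.1494, 0.1431]
ee_rot: [0.598, 3.084, 0.0]
force: [0.1, 1.1, -0.7]
width: 0.616
gripper_force: 20.0
```

Call:
{"fn": "send_rows", "kwargs": {"motion": "1 0 0 -0.0004 0 0 0;0.7 0 0 0 0 0 0;0.3 0 0 0 0 0 0;0 0 0 0 0 0 0;0 0 0 0 0 0 0"}}

```text
clock: 11.78
position: [0.4718, -0.1494, 0.1425]
ee_rot: [-0.598, -3.084, -0.0]
force: [0.8, 0.3, -0.3]
width: 0.867
gripper_force: 0.0
```

Call:
{"fn": "send_rows", "kwargs": {"motion": "0 0 0 0.03 0 0 0;0 0 0 0.05 0 0 0;0 0 0 0.03 0 0 0;0 0 0 0 0 0 0;0 0 0 0 0 0 0"}}

```text
clock: 12.4
position: [0.4714, -0.1492, 0.252]
ee_rot: [-0.597, -3.083, -0.0]
force: [0.4, 0.6, -0.7]
width: 0.999
gripper_force: 0.0
```

```bash
python3 - <<'E'
from cell import arm
from h import *
np.set_printoptions(precision=4,suppress=True)
s=arm.observe();print(s["position"],s["ee_rot"],s["width"],s["force"])
for n in("wrist","scene"):
    m=arm.camera_model(n);p,d=arm.get_image(n);P=cloud(m,d);cv2.imwrite(f"pics/e_{n}.png",p)
    print(n);outline(P,(.4685,-.148),.03,.12,.02); print(rim(P,(.468,-.148),.117))
E
```

```text
[ 0.4714 -0.1492  0.252 ] [-0.5974 -3.0833 -0.0002] 0.9989559626310615 [ 0.4064  0.6331 -0.6777]
wrist
  z 0.030 [ 0.4685 -0.1478  0.0175] 0.0007 64 [ 0.4496 -0.165 ] [ 0.4865 -0.1309]
  z 0.050 [ 0.4682 -0.1477  0.0197] 0.0007 91 [ 0.4476 -0.1669] [ 0.4887 -0.1291]
  z 0.070 [ 0.4687 -0.1479  0.0213] 0.0007 121 [ 0.4456 -0.169 ] [ 0.4907 -0.1268]
  z 0.090 [ 0.4682 -0.1477  0.0236] 0.0008 146 [ 0.4436 -0.1711] [ 0.4929 -0.126 ]
  z 0.110 [ 0.4684 -0.1477  0.0255] 0.0008 221 [ 0.4414 -0.173 ] [ 0.4947 -0.124 ]
(array([ 0.4693, -0.1482,  0.0266]), np.float64(0.0012402509142379486), 946, np.float64(0.11657975740989572))
scene
  z 0.090 [ 0.4694 -0.1454  0.0246] 0.0013 60 [ 0.4439 -0.1722] [ 0.4952 -0.1189]
  z 0.110 [ 0.4698 -0.1454  0.0262] 0.0014 67 [ 0.4454 -0.1757] [ 0.4963 -0.1184]
(array([ 0.4704, -0.1457,  0.0265]), np.float64(0.0017482046995156923), 138, np.float64(0.11706896720220722))
```

Call:
{"fn": "send_rows", "kwargs": {"motion": "0 -0.0045 0.04 0 0 0 0;0 -0.0045 0.058 0 0 0 0;0 -0.0045 0.058 0 0 0 0;0 -0.0045 0.058 0 0 0 0;0 -0.0045 0.058 0 0 0 0"}}

```text
clock: 13.12
position: [0.4486, 0.1242, 0.2518]
ee_rot: [-0.598, -3.083, 0.001]
force: [1.3, -0.4, 0.3]
width: 1.002
gripper_force: 0.0
```

Call:
{"fn": "send_rows", "kwargs": {"motion": "0 -0.0045 0.058 0 0 0 0;0 -0.0045 0.058 0 0 0 0;0 -0.0045 0.058 -0.015 0 0 0;0 0 0 -0.017 0 0 0;0 0 0 0 0 0 0"}}

```text
clock: 13.75
position: [0.4347, 0.2961, 0.2185]
ee_rot: [-0.596, -3.082, 0.006]
force: [0.1, -0.9, 1.0]
width: 1.002
gripper_force: 0.0
```

```bash
cat >q.py <<'E'
import sys
from cell import arm
from h import *
np.set_printoptions(precision=4,suppress=True)
x,y,z=map(float,sys.argv[1:4]); names=sys.argv[4].split(",")
s=arm.observe();print(s["clock"],s["position"],s["ee_rot"],s["width"],s["force"])
for n in names:
    m=arm.camera_model(n);p,d=arm.get_image(n);P=cloud(m,d);cv2.imwrite(f"pics/{sys.argv[5]}_{n}.png",p)
    print(n,rim(P,(x,y),z,.045)); outline(P,(x,y),z-.06,z,.015)
E
python3 q.py .4334 .298 .085 wrist,scene,top f
```

```text
13.75 [0.4347 0.2961 0.2185] [-0.5957 -3.0816  0.006 ] 1.0021305696916532 [ 0.1011 -0.8625  1.0409]
wrist (array([0.433 , 0.2978, 0.0266]), np.float64(0.0012482193051859677), 959, np.float64(0.0845550973024515))
  z 0.025 [0.432  0.2984 0.0204] 0.0007 94 [0.4107 0.2782] [0.4536 0.3179]
  z 0.040 [0.4321 0.2983 0.0217] 0.0007 121 [0.4091 0.2767] [0.4545 0.3183]
  z 0.055 [0.4327 0.298  0.0227] 0.0008 146 [0.4075 0.2754] [0.4565 0.3198]
  z 0.070 [0.4324 0.2981 0.0244] 0.0008 198 [0.4061 0.2737] [0.4578 0.3213]
scene (array([0.4354, 0.299 , 0.028 ]), np.float64(0.0012246030766253802), 67, np.float64(0.0861261646817395))
top None
```

Call:
{"fn": "send_rows", "kwargs": {"motion": "0 -0.001 0.001 -0.03 0 0 0;0 -0.001 0.001 -0.03 0 0 0;0 0 0 -0.025 0 0 0;0 0 0 -0.0155 0 0 0;0 0 0 0 0 0 0", "force": 15}}

```text
clock: 14.52
position: [0.4339, 0.298, 0.1199]
ee_rot: [-0.599, -3.083, 0.001]
force: [-0.3, -0.4, 0.2]
width: 0.999
gripper_force: 0.0
```

Call:
{"fn": "send_rows", "kwargs": {"motion": "0 0 0 0 0 0 0;0 0 0 0 0 0 0"}}

```text
clock: 14.78
position: [0.4343, 0.2989, 0.1211]
ee_rot: [0.598, 3.083, 0.002]
force: [0.4, 0.3, -0.5]
width: 1.0
gripper_force: 0.0
```

Call:
{"fn": "send_rows", "kwargs": {"motion": "0 -0.001 -0.001 -0.003 0 0 0;0.3 0 0 0 0 0 0;0.5 0 0 0 0 0 0;1 0 0 0 0 0 0;1 0 0 0 0 0 0"}}

```text
clock: 15.4
position: [0.4329, 0.2977, 0.1172]
ee_rot: [0.598, 3.084, 0.0]
force: [0.6, 0.6, 0.2]
width: 0.612
gripper_force: 15.5
```

Call:
{"fn": "send_rows", "kwargs": {"motion": "1 0 0 0 0 0 0;1 0 0 0 0 0 0"}}

```text
clock: 15.65
position: [0.4329, 0.2977, 0.1172]
ee_rot: [0.598, 3.084, 0.0]
force: [0.6, 1.1, -0.2]
width: 0.611
gripper_force: 15.0
```

Call:
{"fn": "send_rows", "kwargs": {"motion": "1 0 0 0.005 0 0 0;1 0 0 0.02 0 0 0;1 0 0 0.03 0 0 0;1 0 0 0 0 0 0;1 0 0 0 0 0 0"}}

```text
clock: 16.27
position: [0.4325, 0.2973, 0.1718]
ee_rot: [-0.598, -3.084, 0.001]
force: [-0.2, 0.0, -2.3]
width: 0.611
gripper_force: 15.0
```

```bash
python3 q.py .433 .298 .140 wrist,scene g
```

```text
16.275 [0.4325 0.2973 0.1718] [-0.5977 -3.0838  0.0007] 0.6113393467216376 [-0.2334  0.0095 -2.3447]
wrist (array([0.4319, 0.2977, 0.0271]), np.float64(0.004698957882207258), 2747, np.float64(0.139126339563521))
  z 0.080 [0.4312 0.298  0.0209] 0.0005 262 [0.4101 0.2778] [0.4528 0.3194]
  z 0.095 [0.4312 0.2981 0.0223] 0.0006 373 [0.4085 0.2762] [0.455  0.3209]
  z 0.110 [0.4303 0.2982 0.0239] 0.005 364 [0.407  0.2664] [0.4519 0.3367]
  z 0.125 [0.4309 0.299  0.0266] 0.0063 704 [0.4051 0.2616] [0.4577 0.3423]
scene (array([0.433 , 0.2993, 0.0267]), np.float64(0.0012920156976383866), 35, np.float64(0.14032000152219237))
```

View pics/g_wrist.png

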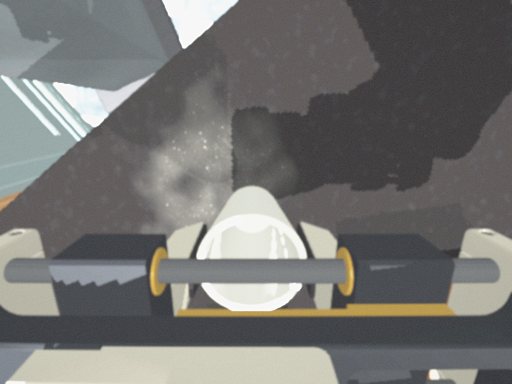

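The middle beaker is held upright and centred (wrist (250,262)). I'll carry it above the tall one.

Call:
{"fn": "send_rows", "kwargs": {"motion": "1 0.0045 -0.04 0.04 0 0 0;1 0.0045 -0.056 0.03 0 0 0;1 0.0045 -0.056 0.013 0 0 0;1 0.0045 -0.056 0 0 0 0;1 0.0045 -0.056 0 0 0 0"}}

```text
clock: 17.0
position: [0.4549, 0.0329, 0.2542]
ee_rot: [-0.597, -3.084, 0.0]
force: [0.7, -0.2, -1.9]
width: 0.614
gripper_force: 15.0
```

Call:
{"fn": "send_rows", "kwargs": {"motion": "1 0.0045 -0.056 0 0 0 0;1 0.0045 -0.056 0 0 0 0;1 0.0045 -0.056 0 0 0 0;1 0 -0.013 0 0 0 0;1 0 0 0 0 0 0"}}

```text
clock: 17.62
position: [0.4683, -0.1468, 0.2539]
ee_rot: [-0.6, -3.082, 0.0]
force: [-0.8, 1.1, -2.1]
width: 0.612
gripper_force: 15.0
```

Call:
{"fn": "send_rows", "kwargs": {"motion": "1 0 0 0 0 0 0;1 0 0 0 0 0 0"}}

```text
clock: 17.88
position: [0.4689, -0.1447, 0.2545]
ee_rot: [-0.594, -3.085, -0.001]
force: [-0.0, -0.0, -1.0]
width: 0.612
gripper_force: 15.0
```

```bash
python3 q.py .469 -.148 .223 wrist,scene h; python3 - <<'E'
from h import *
E
python3 q.py .469 -.148 .117 wrist,scene h2
```

```text
17.875 [ 0.4689 -0.1447  0.2545] [-0.5936 -3.0846 -0.0008] 0.6117524812776464 [-0.0312 -0.0344 -1.0131]
wrist (array([ 0.4683, -0.1444,  0.0272]), np.float64(0.0044063730976986685), 2659, np.float64(0.22186723401405983))
  z 0.163 [ 0.4676 -0.1439  0.0209] 0.0006 270 [ 0.4462 -0.1641] [ 0.4894 -0.1222]
  z 0.178 [ 0.4675 -0.1439  0.0223] 0.0006 360 [ 0.4448 -0.1657] [ 0.4906 -0.1211]
  z 0.193 [ 0.4666 -0.1435  0.024 ] 0.0052 342 [ 0.4433 -0.1757] [ 0.4881 -0.1047]
  z 0.208 [ 0.4666 -0.1447  0.0266] 0.0059 684 [ 0.4415 -0.1826] [ 0.4941 -0.1035]
scene (array([ 0.4887, -0.1548,  0.0479]), np.float64(0.0023581796661651154), 46, np.float64(0.22274297503552504))
  z 0.178 [ 0.4698 -0.1436  0.0225] 0.0011 30 [ 0.4481 -0.1376] [ 0.4913 -0.1171]
17.975 [ 0.4689 -0.1452  0.2546] [-0.5948 -3.0847 -0.0005] 0.6110609141037704 [-0.5178 -0.3253 -2.0782]
wrist (array([ 0.4694, -0.1481,  0.0267]), np.float64(0.0011875858666151526), 497, np.float64(0.11659370710485609))
  z 0.072 [ 0.4664 -0.1472  0.0209] 0.0006 27 [ 0.4454 -0.1692] [ 0.4793 -0.1268]
  z 0.087 [ 0.4664 -0.1472  0.0223] 0.0006 42 [ 0.4439 -0.1706] [ 0.4779 -0.1263]
  z 0.102 [ 0.466  -0.1471  0.0236] 0.0007 47 [ 0.4423 -0.1719] [ 0.478  -0.1239]
scene (array([ 0.4703, -0.1454,  0.0262]), np.float64(0.001510941528483273), 94, np.float64(0.11734806826761213))
  z 0.087 [ 0.4698 -0.1459  0.0244] 0.0013 52 [ 0.4457 -0.1726] [ 0.4951 -0.1198]
  z 0.102 [ 0.4699 -0.1452  0.0254] 0.0012 49 [ 0.4429 -0.1707] [ 0.4959 -0.1194]
```

View pics/h_scene.png

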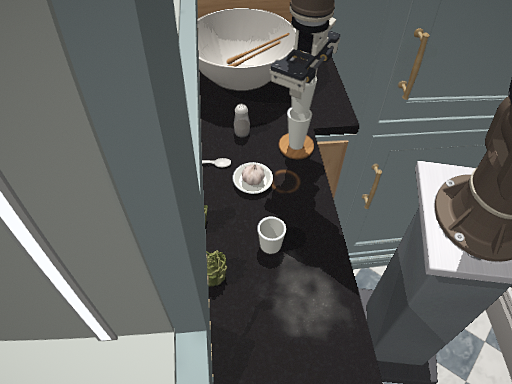

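The scene view shows the middle beaker directly over the tall one at (299,128). I'll let the arm settle, then trim.

Call:
{"fn": "send_rows", "kwargs": {"motion": "1 0 0 0 0 0 0;1 0 0 0 0 0 0"}}

```text
clock: 18.32
position: [0.4688, -0.1463, 0.2547]
ee_rot: [0.598, 3.084, 0.0]
force: [0.1, -0.2, -2.1]
width: 0.615
gripper_force: 15.0
```

Call:
{"fn": "send_rows", "kwargs": {"motion": "1 0 -0.0018 -0.006 0 0 0;1 0 0 -0.006 0 0 0;1 0 0 0 0 0 0;1 0 0 0 0 0 0"}}

```text
clock: 18.82
position: [0.4688, -0.1482, 0.2425]
ee_rot: [-0.598, -3.084, -0.0]
force: [-0.2, 0.5, -1.6]
width: 0.611
gripper_force: 15.0
```

```bash
python3 q.py .469 -.148 .210 wrist i;python3 q.py .469 -.148 .117 wrist i2
```

```text
18.825 [ 0.4688 -0.1482  0.2425] [-0.5978 -3.0841 -0.    ] 0.6108986113604342 [-0.2267  0.5217 -1.5888]
wrist (array([ 0.4681, -0.1476,  0.0271]), np.float64(0.004723866838854578), 2884, np.float64(0.20981724550112218))
  z 0.150 [ 0.4673 -0.1474  0.0208] 0.0005 269 [ 0.4461 -0.1676] [ 0.4887 -0.1268]
  z 0.165 [ 0.4673 -0.1473  0.0222] 0.0006 376 [ 0.4447 -0.169 ] [ 0.4906 -0.1243]
  z 0.180 [ 0.4665 -0.147   0.0237] 0.0047 358 [ 0.4431 -0.1784] [ 0.4886 -0.1096]
  z 0.195 [ 0.4668 -0.1473  0.0265] 0.0065 668 [ 0.4416 -0.1845] [ 0.4938 -0.1035]
18.875 [ 0.4688 -0.1482  0.2426] [0.5979 3.0841 0.0001] 0.6115141346577871 [ 0.1865  0.0073 -2.1441]
wrist (array([ 0.4695, -0.1482,  0.0268]), np.float64(0.0012025994089581457), 546, np.float64(0.11656739782727066))
  z 0.072 [ 0.4663 -0.1469  0.0209] 0.0006 38 [ 0.4452 -0.1685] [ 0.4793 -0.1258]
  z 0.087 [ 0.4661 -0.1469  0.0221] 0.0005 36 [ 0.4437 -0.1695] [ 0.4801 -0.1262]
  z 0.102 [ 0.4661 -0.1469  0.0235] 0.0007 46 [ 0.4422 -0.1714] [ 0.4808 -0.1244]
```

Call:
{"fn": "send_rows", "kwargs": {"motion": "1 0 0 -0.01 0 0 0;1 0 0 -0.01 0 0 0;1 0 0 -0.008 0 0 0;1 0 0 0 0 0 0;1 0 0 0 0 0 0"}}

```text
clock: 19.55
position: [0.4689, -0.1482, 0.2147]
ee_rot: [0.598, 3.084, -0.0]
force: [0.8, -0.2, -2.2]
width: 0.612
gripper_force: 15.0
```

Call:
{"fn": "send_rows", "kwargs": {"motion": "1 0 0 -0.004 0 0 0;1 0 0 0 0 0 0"}}

```text
clock: 19.8
position: [0.4686, -0.1481, 0.2104]
ee_rot: [-0.598, -3.084, -0.0]
force: [-0.1, -0.1, -2.6]
width: 0.615
gripper_force: 15.0
```

Call:
{"fn": "send_rows", "kwargs": {"motion": "1 0 0 -0.004 0 0 0;1 0 0 0 0 0 0"}}

```text
clock: 20.05
position: [0.4686, -0.1481, 0.2063]
ee_rot: [-0.598, -3.084, -0.0]
force: [-0.4, 0.2, 0.0]
width: 0.614
gripper_force: 15.0
```

Call:
{"fn": "send_rows", "kwargs": {"motion": "1 0 0 0 0 0 0"}}

```text
clock: 20.18
position: [0.4688, -0.1482, 0.2066]
ee_rot: [-0.598, -3.084, -0.0]
force: [-0.6, 0.1, -1.1]
width: 0.613
gripper_force: 15.0
```

Call:
{"fn": "send_rows", "kwargs": {"motion": "1 0 0 -0.001 0 0 0;1 0 0 0 0 0 0"}}

```text
clock: 20.42
position: [0.4687, -0.1481, 0.2056]
ee_rot: [-0.598, -3.084, -0.0]
force: [-0.4, -0.2, -1.8]
width: 0.612
gripper_force: 15.0
```

```bash
python3 - <<'E'
from cell import arm
from h import *
np.set_printoptions(precision=3,suppress=True)
for i in range(4):
    arm.get_image("top"); s=arm.observe(); print(s["force"],s["ft_torque"])
E
python3 q.py .469 -.148 .172 wrist,scene j;python3 q.py .469 -.148 .117 wrist,scene j2
```

```text
[ 1.077  0.865 -2.144] [-0.021  0.025 -0.067]
[ 0.748  0.027 -1.77 ] [-0.049 -0.052  0.047]
[ 0.555  0.113 -1.809] [ 0.006  0.027 -0.   ]
[ 0.179 -0.389 -1.77 ] [-0.024  0.053 -0.028]
20.625 [ 0.4688 -0.1482  0.2056] [0.5978 3.0841 0.0001] 0.6191053789451674 [ 0.1786 -0.389  -1.7696]
wrist (array([ 0.468 , -0.1476,  0.027 ]), np.float64(0.004639432011732066), 3020, np.float64(0.17277213818247583))
  z 0.112 [ 0.4663 -0.1467  0.0218] 0.0017 324 [ 0.4412 -0.1676] [ 0.4889 -0.1229]
  z 0.127 [ 0.4674 -0.1473  0.0221] 0.0006 375 [ 0.4449 -0.1691] [ 0.4905 -0.1243]
  z 0.142 [ 0.4666 -0.147   0.0234] 0.0039 319 [ 0.4432 -0.1764] [ 0.4892 -0.1105]
  z 0.157 [ 0.467  -0.1473  0.0264] 0.0068 622 [ 0.4418 -0.1845] [ 0.4937 -0.1035]
scene (array([ 0.4882, -0.1585,  0.0468]), np.float64(0.002350494083289402), 52, np.float64(0.1739043337409794))
  z 0.112 [ 0.4702 -0.1444  0.0253] 0.001 31 [ 0.4439 -0.1538] [ 0.4965 -0.1185]
20.725 [ 0.4688 -0.1482  0.2057] [0.5978 3.0841 0.0001] 0.6175532459174502 [ 0.1626  0.2253 -1.9365]
wrist (array([ 0.4656, -0.1467,  0.0232]), np.float64(0.0019444605496538106), 1262, np.float64(0.11689491865167252))
  z 0.072 [ 0.4679 -0.1475  0.0226] 0.0005 31 [ 0.4451 -0.1656] [ 0.4613 -0.1257]
  z 0.087 [ 0.4663 -0.1468  0.0225] 0.0007 44 [ 0.4435 -0.1664] [ 0.4721 -0.1237]
  z 0.102 [ 0.4647 -0.1463  0.0223] 0.001 208 [ 0.4422 -0.1678] [ 0.4879 -0.1224]
scene (array([ 0.4706, -0.147 ,  0.0259]), np.float64(0.0026944033831924996), 117, np.float64(0.11761286438299023))
  z 0.072 [ 0.4695 -0.147   0.0242] 0.001 26 [ 0.4467 -0.1392] [ 0.4908 -0.1217]
  z 0.087 [ 0.4697 -0.148   0.0262] 0.0009 27 [ 0.4458 -0.1409] [ 0.4948 -0.1204]
  z 0.102 [ 0.4693 -0.1475  0.0272] 0.0011 27 [ 0.4429 -0.1408] [ 0.4927 -0.118 ]
```

Call:
{"fn": "send_rows", "kwargs": {"motion": "1 0 0 -0.002 0 0 0;1 0 0 0 0 0 0"}}

```text
clock: 21.08
position: [0.4686, -0.1481, 0.2034]
ee_rot: [-0.598, -3.084, -0.0]
force: [-0.7, 0.0, -1.7]
width: 0.615
gripper_force: 15.0
```

Call:
{"fn": "send_rows", "kwargs": {"motion": "1 0 0 -0.002 0 0 0;1 0 0 0 0 0 0"}}

```text
clock: 21.32
position: [0.4687, -0.1481, 0.2014]
ee_rot: [-0.598, -3.084, -0.0]
force: [-0.1, 1.1, -1.5]
width: 0.612
gripper_force: 15.0
```

Call:
{"fn": "send_rows", "kwargs": {"motion": "1 0 0 -0.0015 0 0 0;1 0 0 0 0 0 0"}}

```text
clock: 21.58
position: [0.4687, -0.1482, 0.2]
ee_rot: [-0.598, -3.084, -0.0]
force: [-0.0, 0.1, -1.6]
width: 0.611
gripper_force: 15.0
```

Call:
{"fn": "send_rows", "kwargs": {"motion": "1 0 0 -0.0015 0 0 0;1 0 0 0 0 0 0"}}

```text
clock: 21.82
position: [0.4687, -0.1481, 0.1985]
ee_rot: [-0.598, -3.084, -0.0]
force: [-0.4, -0.1, -2.7]
width: 0.614
gripper_force: 15.0
```

Call:
{"fn": "send_rows", "kwargs": {"motion": "1 0 0 -0.0015 0 0 0;1 0 0 0 0 0 0"}}

```text
clock: 22.08
position: [0.4687, -0.1481, 0.197]
ee_rot: [-0.598, -3.084, -0.0]
force: [-0.2, 0.3, -2.0]
width: 0.62
gripper_force: 15.0
```

Call:
{"fn": "send_rows", "kwargs": {"motion": "1 0 0 -0.001 0 0 0;1 0 0 0 0 0 0"}}

```text
clock: 22.32
position: [0.4687, -0.1481, 0.196]
ee_rot: [-0.598, -3.084, -0.0]
force: [0.3, 0.9, -1.7]
width: 0.618
gripper_force: 15.0
```

Call:
{"fn": "send_rows", "kwargs": {"motion": "1 0 0 -0.001 0 0 0;1 0 0 0 0 0 0"}}

```text
clock: 22.58
position: [0.4687, -0.1481, 0.195]
ee_rot: [-0.598, -3.084, -0.0]
force: [0.4, 0.3, -1.6]
width: 0.613
gripper_force: 15.0
```

Call:
{"fn": "send_rows", "kwargs": {"motion": "1 0 0 -0.001 0 0 0;1 0 0 0 0 0 0"}}

```text
clock: 22.82
position: [0.4687, -0.1481, 0.194]
ee_rot: [-0.598, -3.084, -0.0]
force: [0.3, 0.0, -1.2]
width: 0.615
gripper_force: 15.0
```

Call:
{"fn": "send_rows", "kwargs": {"motion": "1 0 0 -0.001 0 0 0;1 0 0 0 0 0 0"}}

```text
clock: 23.08
position: [0.4687, -0.1481, 0.193]
ee_rot: [-0.598, -3.084, -0.0]
force: [0.3, 0.2, -1.6]
width: 0.618
gripper_force: 15.0
```

Call:
{"fn": "send_rows", "kwargs": {"motion": "1 0 0 -0.001 0 0 0;1 0 0 0 0 0 0"}}

```text
clock: 23.32
position: [0.4687, -0.1482, 0.192]
ee_rot: [-0.598, -3.084, 0.0]
force: [0.8, -0.3, -2.2]
width: 0.616
gripper_force: 15.0
```

Call:
{"fn": "send_rows", "kwargs": {"motion": "1 0 0 -0.001 0 0 0;1 0 0 0 0 0 0"}}

```text
clock: 23.58
position: [0.4687, -0.1482, 0.1911]
ee_rot: [-0.598, -3.084, -0.0]
force: [-0.1, -0.2, -2.1]
width: 0.614
gripper_force: 15.0
```

Call:
{"fn": "send_rows", "kwargs": {"motion": "1 0 0 -0.0008 0 0 0;1 0 0 0 0 0 0"}}

```text
clock: 23.82
position: [0.4687, -0.1481, 0.1903]
ee_rot: [-0.598, -3.084, -0.0]
force: [0.6, 0.5, -1.0]
width: 0.617
gripper_force: 15.0
```

Call:
{"fn": "send_rows", "kwargs": {"motion": "1 0 0 -0.0006 0 0 0;1 0 0 0 0 0 0"}}

```text
clock: 24.08
position: [0.4688, -0.1481, 0.1897]
ee_rot: [0.598, 3.084, 0.0]
force: [-0.2, -0.7, -2.4]
width: 0.615
gripper_force: 15.0
```

Call:
{"fn": "send_rows", "kwargs": {"motion": "1 0 0 -0.0006 0 0 0;1 0 0 0 0 0 0"}}

```text
clock: 24.32
position: [0.4688, -0.1481, 0.1891]
ee_rot: [0.598, 3.084, 0.0]
force: [0.1, 0.4, -1.3]
width: 0.616
gripper_force: 15.0
```

Call:
{"fn": "send_rows", "kwargs": {"motion": "1 0 0 -0.0005 0 0 0;1 0 0 0 0 0 0"}}

```text
clock: 24.58
position: [0.4689, -0.1481, 0.1887]
ee_rot: [0.598, 3.084, 0.0]
force: [0.8, -0.4, -0.3]
width: 0.614
gripper_force: 15.0
```

```bash
cat >f.py <<'E'
from cell import arm
import numpy as np
F=[]
for i in range(4):
    arm.get_image("top"); F.append(arm.observe()["force"])
print(np.round(np.mean(F,0),2),arm.observe()["position"])
E
python3 f.py
```

```text
[ 0.27 -0.46 -0.  ] [ 0.46881082 -0.14818882  0.18867121]
```

The beaker's weight is now carried by the taper (mean force 0 N, at the predicted height). Releasing.

Call:
{"fn": "send_rows", "kwargs": {"motion": "0.3 0 0 0 0 0 0;0.2 0 0 0 0 0 0;0 0 0 0 0 0 0;0 0 0 0 0 0 0;0 0 0 0.02 0 0 0"}}

```text
clock: 25.4
position: [0.4679, -0.1479, 0.2078]
ee_rot: [-0.597, -3.081, 0.0]
force: [0.9, 0.3, -0.0]
width: 0.993
gripper_force: 0.0
```

Call:
{"fn": "send_rows", "kwargs": {"motion": "0 0 0 0.045 0 0 0;0 0 0 0.04 0 0 0;0 0 0 0 0 0 0;0 0 0 0 0 0 0"}}

```text
clock: 25.9
position: [0.4684, -0.148, 0.2931]
ee_rot: [-0.597, -3.084, -0.0]
force: [-0.1, -0.0, 0.5]
width: 1.001
gripper_force: 0.0
```

```bash
python3 q.py .469 -.148 .157 wrist,scene k;python3 q.py .496 .152 .065 wrist,scene,top k2
```

```text
25.9 [ 0.4684 -0.148   0.2931] [-0.5974 -3.0838 -0.0002] 1.0008303412463586 [-0.1289 -0.0497  0.4668]
wrist (array([ 0.4693, -0.1482,  0.0267]), np.float64(0.0012411728905714046), 911, np.float64(0.15600191934118235))
  z 0.097 [ 0.4682 -0.1477  0.0204] 0.0015 93 [ 0.4429 -0.1677] [ 0.4892 -0.1279]
  z 0.112 [ 0.4687 -0.1479  0.0215] 0.0016 112 [ 0.4412 -0.1692] [ 0.4915 -0.1248]
  z 0.127 [ 0.4682 -0.1478  0.0234] 0.0008 152 [ 0.4438 -0.171 ] [ 0.4923 -0.1261]
  z 0.142 [ 0.4689 -0.148   0.0243] 0.0008 180 [ 0.4421 -0.1723] [ 0.4939 -0.1247]
scene (array([ 0.4702, -0.1466,  0.0264]), np.float64(0.0016540819104840917), 143, np.float64(0.15693639956988226))
  z 0.097 [ 0.47   -0.1472  0.0266] 0.0011 28 [ 0.4465 -0.1395] [ 0.4954 -0.1181]
  z 0.112 [ 0.4702 -0.1468  0.0278] 0.0011 34 [ 0.444  -0.1392] [ 0.4964 -0.1156]
  z 0.127 [ 0.4698 -0.1453  0.0239] 0.0011 45 [ 0.4477 -0.1703] [ 0.4925 -0.1206]
  z 0.142 [ 0.4707 -0.1456  0.025 ] 0.0013 62 [ 0.4467 -0.1748] [ 0.4933 -0.1197]
26.0 [ 0.4681 -0.1479  0.2925] [-0.5972 -3.0822  0.0001] 0.9988054228610964 [0.0455 0.3338 0.0067]
wrist (a
[... 304 characters left out ...]
07 0.1246] [0.5182 0.1748]
  z 0.050 [0.4955 0.1493 0.025 ] 0.0008 208 [0.4686 0.1238] [0.5201 0.1725]
scene (array([0.4967, 0.153 , 0.0268]), np.float64(0.0014213632653340496), 201, np.float64(0.06627433704288421))
  z 0.005 [0.4966 0.1498 0.0352] 0.0077 222 [0.4515 0.121 ] [0.5404 0.1965]
  z 0.020 [0.4964 0.1541 0.0224] 0.0009 42 [0.4773 0.1293] [0.518 0.177]
  z 0.035 [0.4968 0.154  0.0239] 0.0009 58 [0.4725 0.1286] [0.5187 0.1782]
  z 0.050 [0.4965 0.1538 0.0256] 0.001 58 [0.4729 0.1252] [0.5205 0.1794]
top (array([0.4946, 0.1527, 0.0266]), np.float64(0.0012928461105844024), 112, np.float64(0.06496487211352964))
  z 0.005 [0.4937 0.1528 0.0169] 0.0137 164 [0.4524 0.1092] [0.5388 0.1955]
```

Call:
{"fn": "send_rows", "kwargs": {"motion": "0 0.0046 0.05 0 0 0 0;0 0.0046 0.05 0 0 0 0;0 0.0046 0.05 0 0 0 0;0 0.0046 0.05 -0.02 0 0 0;0 0.0046 0.05 -0.03 0 0 0"}}

```text
clock: 26.78
position: [0.4922, 0.1035, 0.2434]
ee_rot: [0.598, 3.083, 0.002]
force: [1.1, -0.3, -0.8]
width: 0.999
gripper_force: 0.0
```

Call:
{"fn": "send_rows", "kwargs": {"motion": "0 0.0046 0.05 -0.03 0 0 0;0 0 0 -0.012 0 0 0;0 0 0 0 0 0 0;0 0 0 0 0 0 0;0 0 0 0 0 0 0"}}

```text
clock: 27.4
position: [0.4969, 0.1509, 0.2025]
ee_rot: [0.6, 3.082, 0.001]
force: [-0.9, 0.5, -0.2]
width: 1.0
gripper_force: 0.0
```

```bash
python3 q.py .496 .152 .065 wrist,scene l
```

```text
27.4 [0.4969 0.1509 0.2025] [0.6005 3.0824 0.001 ] 1.0003439826371192 [-0.8729  0.4722 -0.2381]
wrist (array([0.496 , 0.152 , 0.0266]), np.float64(0.001248733910871755), 930, np.float64(0.06454724446120884))
  z 0.005 [0.4994 0.1507 0.0125] 0.0048 790 [0.4622 0.1326] [0.5159 0.1889]
  z 0.020 [0.4947 0.1523 0.0219] 0.0008 121 [0.4721 0.1308] [0.5175 0.1739]
  z 0.035 [0.4951 0.1523 0.0232] 0.0007 146 [0.4705 0.1294] [0.5194 0.1738]
  z 0.050 [0.4953 0.1522 0.0245] 0.0008 183 [0.4689 0.128 ] [0.5207 0.1753]
scene (array([0.497 , 0.1528, 0.0269]), np.float64(0.001315553604782432), 144, np.float64(0.06617842898254128))
  z 0.005 [0.4961 0.1483 0.0369] 0.0084 203 [0.4515 0.1193] [0.5392 0.1958]
  z 0.020 [0.4968 0.1539 0.0222] 0.0008 43 [0.4755 0.1313] [0.5179 0.1759]
  z 0.035 [0.4966 0.1537 0.0239] 0.0008 53 [0.4725 0.129 ] [0.5171 0.1779]
  z 0.050 [0.4968 0.154  0.0254] 0.0009 45 [0.4712 0.1266] [0.5205 0.18  ]
```

Call:
{"fn": "send_rows", "kwargs": {"motion": "0 -0.0009 0.0011 -0.03 0 0 0;0 0 0 -0.035 0 0 0;0 0 0 -0.03 0 0 0;0 0 0 -0.01 0 0 0;0 0 0 0 0 0 0"}}

```text
clock: 28.12
position: [0.4955, 0.1528, 0.0967]
ee_rot: [-0.598, -3.084, 0.0]
force: [-0.3, 0.2, -0.2]
width: 0.996
gripper_force: 0.0
```

Call:
{"fn": "send_rows", "kwargs": {"motion": "0 0 0 0 0 0 0;0 0 0 0 0 0 0"}}

```text
clock: 28.38
position: [0.496, 0.1532, 0.0976]
ee_rot: [0.597, 3.083, 0.002]
force: [0.3, -0.4, 0.4]
width: 0.998
gripper_force: 0.0
```

Call:
{"fn": "send_rows", "kwargs": {"motion": "0 0 -0.0012 -0.0004 0 0 0;0.3 0 0 0 0 0 0;0.5 0 0 0 0 0 0;1 0 0 0 0 0 0;1 0 0 0 0 0 0"}}

```text
clock: 29.0
position: [0.4955, 0.1518, 0.0962]
ee_rot: [-0.598, -3.084, -0.0]
force: [0.9, 0.1, -0.1]
width: 0.62
gripper_force: 15.5
```

Call:
{"fn": "send_rows", "kwargs": {"motion": "1 0 0 0 0 0 0;1 0 0 0 0 0 0"}}

```text
clock: 29.25
position: [0.4955, 0.1518, 0.0962]
ee_rot: [0.598, 3.084, 0.0]
force: [0.3, -0.1, 0.4]
width: 0.617
gripper_force: 15.0
```

Call:
{"fn": "send_rows", "kwargs": {"motion": "1 0 0 0.005 0 0 0;1 0 0 0.03 0 0 0;1 0 0 0.045 0 0 0;1 0 0 0.055 0 0 0;1 0 0 0.055 0 0 0"}}

```text
clock: 29.88
position: [0.495, 0.1514, 0.2881]
ee_rot: [-0.598, -3.084, 0.0]
force: [1.6, 1.0, -1.5]
width: 0.612
gripper_force: 15.0
```

Call:
{"fn": "send_rows", "kwargs": {"motion": "1 0 0 0 0 0 0;1 0 0 0 0 0 0"}}

```text
clock: 30.12
position: [0.4949, 0.1516, 0.2858]
ee_rot: [-0.598, -3.084, 0.0]
force: [0.1, 0.1, -2.4]
width: 0.617
gripper_force: 15.0
```

```bash
python3 q.py .496 .152 .255 wrist,scene m
```

```text
30.125 [0.4949 0.1516 0.2858] [-0.5976 -3.0838  0.0003] 0.6171363094359054 [ 0.0933  0.134  -2.4474]
wrist (array([0.4947, 0.1518, 0.0271]), np.float64(0.004765911857242997), 2720, np.float64(0.25423122059204106))
  z 0.195 [0.4908 0.1536 0.0181] 0.0046 1005 [0.4725 0.132 ] [0.5155 0.1736]
  z 0.210 [0.4937 0.1523 0.0222] 0.0006 350 [0.471  0.1305] [0.517  0.1747]
  z 0.225 [0.493  0.1525 0.0239] 0.0053 365 [0.4695 0.1206] [0.5143 0.1909]
  z 0.240 [0.4934 0.1527 0.0267] 0.0064 754 [0.4682 0.1158] [0.5206 0.1966]
scene (array([0.4967, 0.152 , 0.0279]), np.float64(0.001482227414854732), 86, np.float64(0.2552690217184667))
  z 0.225 [0.4956 0.1512 0.0254] 0.0006 26 [0.4708 0.1562] [0.4944 0.1771]
  z 0.240 [0.5023 0.1429 0.037 ] 0.0026 31 [0.4698 0.1177] [0.495  0.1793]
```

Call:
{"fn": "send_rows", "kwargs": {"motion": "1 -0.0044 -0.04 0 0 0 0;1 -0.0044 -0.055 0 0 0 0;1 -0.0044 -0.055 0 0 0 0;1 -0.0044 -0.055 0 0 0 0;1 -0.0044 -0.055 0 0 0 0"}}

```text
clock: 30.85
position: [0.4725, -0.1098, 0.285]
ee_rot: [-0.597, -3.082, 0.001]
force: [1.5, 0.1, -1.3]
width: 0.612
gripper_force: 15.0
```

Call:
{"fn": "send_rows", "kwargs": {"motion": "1 -0.0041 -0.04 0 0 0 0;1 0 0 -0.01 0 0 0;1 0 0 -0.01 0 0 0;1 0 0 0 0 0 0;1 0 0 0 0 0 0"}}

```text
clock: 31.48
position: [0.4695, -0.1473, 0.266]
ee_rot: [-0.595, -3.084, -0.0]
force: [0.0, 0.7, -1.1]
width: 0.616
gripper_force: 15.0
```

Call:
{"fn": "send_rows", "kwargs": {"motion": "1 0 0 0 0 0 0;1 0 0 0 0 0 0;1 0 0 0 0 0 0"}}

```text
clock: 31.85
position: [0.4694, -0.1482, 0.2664]
ee_rot: [0.598, 3.084, 0.0]
force: [0.1, 1.1, -1.5]
width: 0.617
gripper_force: 15.0
```

```bash
python3 q.py .469 -.148 .157 wrist,scene n; cp pics/k_scene.png pics/k_keep.png
```

```text
31.85 [ 0.4694 -0.1482  0.2664] [0.5975 3.0839 0.0001] 0.6171740782570296 [ 0.0667  1.1246 -1.4561]
wrist (array([ 0.4695, -0.1482,  0.0269]), np.float64(0.001191563417342982), 603, np.float64(0.15608582748327368))
  z 0.097 [ 0.464  -0.146   0.0207] 0.0008 34 [ 0.4428 -0.1674] [ 0.4817 -0.1279]
  z 0.112 [ 0.4631 -0.1454  0.0215] 0.001 33 [ 0.4411 -0.1684] [ 0.4799 -0.1244]
  z 0.127 [ 0.466  -0.1468  0.0221] 0.0006 40 [ 0.4438 -0.1697] [ 0.4788 -0.1236]
  z 0.142 [ 0.4658 -0.1469  0.0235] 0.0005 51 [ 0.4421 -0.171 ] [ 0.479  -0.1247]
scene (array([ 0.4702, -0.1457,  0.0259]), np.float64(0.001450787135096275), 94, np.float64(0.15700103833453583))
  z 0.097 [ 0.4697 -0.1485  0.0275] 0.0009 33 [ 0.4465 -0.1375] [ 0.4953 -0.1179]
  z 0.112 [ 0.4701 -0.1471  0.0273] 0.0009 27 [ 0.4439 -0.1415] [ 0.4964 -0.118 ]
  z 0.127 [ 0.4697 -0.1459  0.024 ] 0.0011 51 [ 0.4476 -0.1726] [ 0.4926 -0.1209]
  z 0.142 [ 0.4702 -0.1452  0.0248] 0.0013 49 [ 0.4449 -0.1689] [ 0.4936 -0.1188]
```

View pics/n_scene.png

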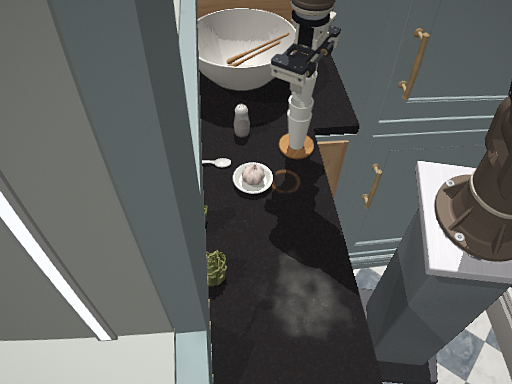

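The short beaker hangs above the nested pair at (300,105) in the scene view, and the rest is undisturbed. Lowering it in steps.

Call:
{"fn": "send_rows", "kwargs": {"motion": "1 -0.0006 0 -0.006 0 0 0;1 0 0 -0.004 0 0 0;1 0 0 0 0 0 0"}}

```text
clock: 32.33
position: [0.4685, -0.1482, 0.2557]
ee_rot: [-0.598, -3.083, 0.0]
force: [0.3, -0.2, -0.5]
width: 0.618
gripper_force: 15.0
```

Call:
{"fn": "send_rows", "kwargs": {"motion": "1 0 0 -0.004 0 0 0;1 0 0 0 0 0 0"}}

```text
clock: 32.58
position: [0.4686, -0.1482, 0.2519]
ee_rot: [-0.598, -3.084, 0.0]
force: [0.2, 0.1, -0.8]
width: 0.613
gripper_force: 15.0
```

Call:
{"fn": "send_rows", "kwargs": {"motion": "1 0 0 -0.004 0 0 0;1 0 0 0 0 0 0"}}

```text
clock: 32.83
position: [0.4686, -0.1482, 0.2479]
ee_rot: [-0.598, -3.084, -0.0]
force: [-0.6, -0.0, -1.4]
width: 0.617
gripper_force: 15.0
```

Inside the mouth without contact; continuing.

Call:
{"fn": "send_rows", "kwargs": {"motion": "1 0 0 -0.003 0 0 0;1 0 0 0 0 0 0"}}

```text
clock: 33.08
position: [0.4687, -0.1482, 0.245]
ee_rot: [-0.598, -3.084, -0.0]
force: [-0.3, 0.1, -1.4]
width: 0.615
gripper_force: 15.0
```

Call:
{"fn": "send_rows", "kwargs": {"motion": "1 0 0 -0.003 0 0 0;1 0 0 0 0 0 0"}}

```text
clock: 33.33
position: [0.4686, -0.1482, 0.242]
ee_rot: [-0.598, -3.084, 0.0]
force: [0.3, 0.5, -1.6]
width: 0.617
gripper_force: 15.0
```

Call:
{"fn": "send_rows", "kwargs": {"motion": "1 0 0 -0.002 0 0 0;1 0 0 0 0 0 0"}}

```text
clock: 33.58
position: [0.4687, -0.1482, 0.2401]
ee_rot: [-0.598, -3.084, -0.0]
force: [0.1, 0.3, -1.8]
width: 0.618
gripper_force: 15.0
```

```bash
python3 f.py
```

```text
[-0.01  0.03 -1.56] [ 0.46877253 -0.14823645  0.24022281]
```

Call:
{"fn": "send_rows", "kwargs": {"motion": "1 0 0 -0.0015 0 0 0;1 0 0 0 0 0 0"}}

```text
clock: 34.02
position: [0.4687, -0.1482, 0.2386]
ee_rot: [-0.598, -3.084, -0.0]
force: [0.1, -0.5, -1.7]
width: 0.615
gripper_force: 15.0
```

Call:
{"fn": "send_rows", "kwargs": {"motion": "1 0 0 -0.0015 0 0 0;1 0 0 0 0 0 0"}}

```text
clock: 34.28
position: [0.4687, -0.1482, 0.2371]
ee_rot: [-0.598, -3.084, -0.0]
force: [0.2, -0.5, -1.6]
width: 0.613
gripper_force: 15.0
```

Call:
{"fn": "send_rows", "kwargs": {"motion": "1 0 0 -0.0015 0 0 0;1 0 0 0 0 0 0"}}

```text
clock: 34.52
position: [0.4687, -0.1482, 0.2356]
ee_rot: [-0.598, -3.084, -0.0]
force: [0.8, 0.2, -1.5]
width: 0.617
gripper_force: 15.0
```

```bash
python3 f.py
```

```text
[ 0.31 -0.22 -1.85] [ 0.46879273 -0.14827758  0.23575471]
```

Call:
{"fn": "send_rows", "kwargs": {"motion": "1 0 0 -0.0015 0 0 0;1 0 0 0 0 0 0"}}

```text
clock: 34.98
position: [0.4687, -0.1482, 0.2341]
ee_rot: [-0.598, -3.084, -0.0]
force: [-0.6, -0.3, -2.1]
width: 0.614
gripper_force: 15.0
```

Call:
{"fn": "send_rows", "kwargs": {"motion": "1 0 0 -0.001 0 0 0;1 0 0 0 0 0 0"}}

```text
clock: 35.22
position: [0.4687, -0.1483, 0.2331]
ee_rot: [-0.598, -3.084, -0.0]
force: [0.8, -0.5, -0.8]
width: 0.615
gripper_force: 15.0
```

Call:
{"fn": "send_rows", "kwargs": {"motion": "1 0 0 -0.001 0 0 0;1 0 0 0 0 0 0"}}

```text
clock: 35.48
position: [0.4687, -0.1483, 0.2321]
ee_rot: [-0.598, -3.084, -0.0]
force: [0.2, 0.1, -1.2]
width: 0.615
gripper_force: 15.0
```

```bash
python3 f.py
```

```text
[-0.21  0.18 -1.33] [ 0.46874948 -0.14825004  0.23223322]
```

Call:
{"fn": "send_rows", "kwargs": {"motion": "1 0 0 -0.001 0 0 0;1 0 0 0 0 0 0"}}

```text
clock: 35.92
position: [0.4687, -0.1483, 0.2311]
ee_rot: [-0.598, -3.084, -0.0]
force: [-0.2, 0.3, -1.8]
width: 0.618
gripper_force: 15.0
```

Call:
{"fn": "send_rows", "kwargs": {"motion": "1 0 0 -0.001 0 0 0;1 0 0 0 0 0 0"}}

```text
clock: 36.17
position: [0.4687, -0.1482, 0.2301]
ee_rot: [-0.598, -3.084, -0.0]
force: [-0.4, 0.4, -1.2]
width: 0.614
gripper_force: 15.0
```

```bash
python3 f.py
```

```text
[ 0.02 -0.35 -1.67] [ 0.46876192 -0.14826657  0.23021432]
```

Call:
{"fn": "send_rows", "kwargs": {"motion": "1 0 0 -0.0008 0 0 0;1 0 0 0 0 0 0"}}

```text
clock: 36.62
position: [0.4687, -0.1483, 0.2294]
ee_rot: [-0.598, -3.084, -0.0]
force: [0.0, 0.8, -0.9]
width: 0.612
gripper_force: 15.0
```

Call:
{"fn": "send_rows", "kwargs": {"motion": "1 0 0 -0.0007 0 0 0;1 0 0 0 0 0 0"}}

```text
clock: 36.88
position: [0.4687, -0.1482, 0.2286]
ee_rot: [-0.598, -3.084, -0.0]
force: [0.7, -0.4, -0.8]
width: 0.617
gripper_force: 15.0
```

```bash
python3 f.py
```

```text
[-0.17  0.09 -1.8 ] [ 0.46874514 -0.14826294  0.22871149]
```

Call:
{"fn": "send_rows", "kwargs": {"motion": "1 0 0 -0.0005 0 0 0;1 0 0 0 0 0 0"}}

```text
clock: 37.33
position: [0.4687, -0.1483, 0.2282]
ee_rot: [-0.598, -3.084, -0.0]
force: [0.5, -0.6, -1.5]
width: 0.617
gripper_force: 15.0
```

```bash
python3 f.py
```

```text
[-0.08  0.16 -1.53] [ 0.46875448 -0.14824796  0.22821063]
```

Call:
{"fn": "send_rows", "kwargs": {"motion": "1 0 0 -0.0005 0 0 0;1 0 0 0 0 0 0"}}

```text
clock: 37.78
position: [0.4687, -0.1483, 0.2277]
ee_rot: [-0.598, -3.084, -0.0]
force: [0.1, -0.5, -1.5]
width: 0.614
gripper_force: 15.0
```

```bash
python3 f.py
```

```text
[ 0.21  0.01 -1.57] [ 0.46873387 -0.14826265  0.22770727]
```

Call:
{"fn": "send_rows", "kwargs": {"motion": "1 0 0 -0.0005 0 0 0;1 0 0 0 0 0 0"}}

```text
clock: 38.22
position: [0.4687, -0.1482, 0.2272]
ee_rot: [-0.598, -3.084, -0.0]
force: [-0.3, 0.1, -1.5]
width: 0.617
gripper_force: 15.0
```

```bash
python3 f.py
```

```text
[ 0.01  0.16 -1.03] [ 0.46876457 -0.14823043  0.22721544]
```

Starting to unload; half a millimetre more.

Call:
{"fn": "send_rows", "kwargs": {"motion": "1 0 0 -0.0004 0 0 0;1 0 0 0 0 0 0"}}

```text
clock: 38.67
position: [0.4689, -0.1483, 0.2269]
ee_rot: [0.598, 3.084, 0.0]
force: [-0.1, -0.5, -0.6]
width: 0.611
gripper_force: 15.0
```

```bash
python3 f.py
```

```text
[-0.05  0.24  0.46] [ 0.468814   -0.14826043  0.22689183]
```

Resting on the taper (the wrist force has gone from −1.6 to about +0.5 N). Releasing and backing off.

Call:
{"fn": "send_rows", "kwargs": {"motion": "0.3 0 0 0 0 0 0;0.2 0 0 0 0 0 0;0 0 0 0 0 0 0;0 0 0 0 0 0 0;0 0 0 0.02 0 0 0"}}

```text
clock: 39.5
position: [0.4679, -0.148, 0.246]
ee_rot: [-0.597, -3.081, 0.0]
force: [-0.4, 0.9, 0.5]
width: 0.995
gripper_force: 0.0
```

Call:
{"fn": "send_rows", "kwargs": {"motion": "0 0 0 0.045 0 0 0;0 0 0 0.045 0 0 0;0 -0.01 0.05 0 0 0 0;0 -0.01 0.06 0 0 0 0;0 -0.01 0.06 0 0 0 0"}}

```text
clock: 40.12
position: [0.4382, 0.0233, 0.3371]
ee_rot: [0.599, 3.083, 0.001]
force: [1.4, 0.2, -0.3]
width: 0.998
gripper_force: 0.0
```

Call:
{"fn": "send_rows", "kwargs": {"motion": "0 -0.01 0.06 0 0 0 0;0 0 0.06 0 0 0 0;0 0 0.06 0 0 0 0;0 0 0 0 0 0 0;0 0 0 0 0 0 0"}}

```text
clock: 40.75
position: [0.4287, 0.2012, 0.3366]
ee_rot: [-0.597, -3.084, 0.001]
force: [0.8, -1.1, -0.2]
width: 0.996
gripper_force: 0.0
```

```bash
for z in .197 .157 .117; do python3 q.py .469 -.148 $z top,scene z$z|grep -v "  z"; done; python3 - <<'E'
import cv2,numpy as np
a=cv2.imread("pics/z.197_scene.png");b=cv2.imread("pics/z.197_top.png")
cv2.imwrite("pics/end.png",np.hstack([cv2.resize(a[60:260,190:390],None,fx=2,fy=2),cv2.resize(b[130:330,180:380],None,fx=2,fy=2)]))
E
```

```text
40.75 [0.4287 0.2012 0.3366] [-0.5975 -3.084   0.0014] 0.9963454120924939 [ 0.7549 -1.0535 -0.1729]
top (array([ 0.468 , -0.1478,  0.0271]), np.float64(0.0012806966588427597), 146, np.float64(0.19580402868496083))
scene (array([ 0.4712, -0.1466,  0.0259]), np.float64(0.0015381846775615543), 53, np.float64(0.19653296666820086))
40.85 [0.429  0.2003 0.3368] [ 0.6011  3.0835 -0.0009] 1.0031803491874522 [-0.3294 -0.0831  0.9392]
top (array([ 0.467 , -0.1447,  0.0245]), np.float64(0.0015628013631743863), 105, np.float64(0.1569416129512201))
scene (array([ 0.4695, -0.1473,  0.0263]), np.float64(0.0020220830196264715), 68, np.float64(0.15704235689095236))
40.95 [0.429  0.2004 0.3369] [ 0.6013  3.0833 -0.0002] 0.9993959400937575 [-0.0201  0.0363  0.205 ]
top (array([ 0.4684, -0.1488,  0.0278]), np.float64(0.0012231003476940983), 58, np.float64(0.11743092498903174))
scene (array([ 0.4703, -0.1474,  0.0265]), np.float64(0.002056369108573637), 97, np.float64(0.1176535167067837))
```

View pics/end.png

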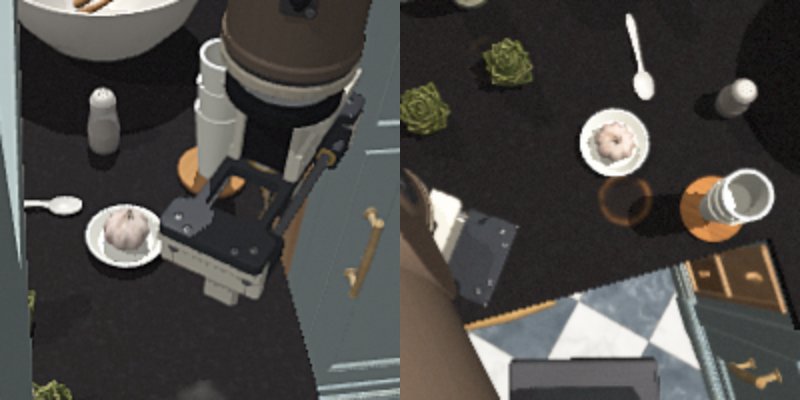

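The final views show the three beakers nested on the board (right half, (738,200)), with rims at 0.117, 0.157 and 0.196 m. The garlic is upright in the dish (614,142), the bystanders have not moved, and the gripper is clear of everything.

```bash
python3 -c "
from cell import arm
print(arm.sign_off())"
```

```text
the job is handed in; nothing more can be done
None
```

The garlic is in the dish and the three beakers are nested upright on the board, each released as its weight came onto the taper; I handed the job in at about 41 s on the robot's clock.

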